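Find the lid that rocks and push it open

TASK

Press the brass thumb plates on the four chest lids with the fingertips, one after another, until you find the lid that rocks instead of sitting solid. Push that plate on down until the lid stands wide open, and leave it standing open by itself with the other lids shut. Nothing is to be picked up: leave the things on and around the chest where they are.

Things in the scene. Friction and masses are not known exactly. Their poses are not given: they have to be found in the camera images.
- chest: Fixed plywood tool chest, 205 (x) x 396 (y) x 80 mm tall. Origin: on the table under the middle of its four lids; +x away from the robot (turned by its yaw), +y to the left. Four wells in a row along y, each 134 x 88 mm, 74 mm deep, with a lid flush with the rims at 80 mm. A solid ledge runs behind the lids at x = 75 to 130 mm. A hidden block packs three wells to 1 mm under the lid; which well is empty varies
- lid_a (a joint): leftmost (chest y = +144 mm) lid, rad: 0 shut, 0.95 fully open. Brown board 130 (x) x 84 x 9 mm on an axle along chest y at chest x = -5, height 75.5 mm: pressing its near 60 mm (brass plate) sinks that end into the well and raises the far end; it cannot tilt the other way. Over the empty well 2 to 4 N on the plate tilts it and it stays at any angle it is left; over a packed well it gives under 0.04 rad
- plate_a (a point): centre of the round brass thumb plate (26 mm across, flat) on top of the leftmost (chest y = +144 mm) lid's near end, 40 mm from the axle towards the robot, 80 mm above the table when shut; moves with the lid
- lid_b (a joint): second from the left (chest y = +48 mm) lid, rad: 0 shut, 0.95 fully open. Brown board 130 (x) x 84 x 9 mm on an axle along chest y at chest x = -5, height 75.5 mm: pressing its near 60 mm (brass plate) sinks that end into the well and raises the far end; it cannot tilt the other way. Over the empty well 2 to 4 N on the plate tilts it and it stays at any angle it is left; over a packed well it gives under 0.04 rad
- plate_b (a point): centre of the round brass thumb plate (26 mm across, flat) on top of the second from the left (chest y = +48 mm) lid's near end, 40 mm from the axle towards the robot, 80 mm above the table when shut; moves with the lid
- lid_c (a joint): third from the left (chest y = -48 mm) lid, rad: 0 shut, 0.95 fully open. Brown board 130 (x) x 84 x 9 mm on an axle along chest y at chest x = -5, height 75.5 mm: pressing its near 60 mm (brass plate) sinks that end into the well and raises the far end; it cannot tilt the other way. Over the empty well 2 to 4 N on the plate tilts it and it stays at any angle it is left; over a packed well it gives under 0.04 rad
- plate_c (a point): centre of the round brass thumb plate (26 mm across, flat) on top of the third from the left (chest y = -48 mm) lid's near end, 40 mm from the axle towards the robot, 80 mm above the table when shut; moves with the lid
- lid_d (a joint): rightmost (chest y = -144 mm) lid, rad: 0 shut, 0.95 fully open. Brown board 130 (x) x 84 x 9 mm on an axle along chest y at chest x = -5, height 75.5 mm: pressing its near 60 mm (brass plate) sinks that end into the well and raises the far end; it cannot tilt the other way. Over the empty well 2 to 4 N on the plate tilts it and it stays at any angle it is left; over a packed well it gives under 0.04 rad
- plate_d (a point): centre of the round brass thumb plate (26 mm across, flat) on top of the rightmost (chest y = -144 mm) lid's near end, 40 mm from the axle towards the robot, 80 mm above the table when shut; moves with the lid
- tin: Bystander: round tin, silver-grey with a yellow label, 70 mm across, 62 mm tall, on the table left of the chest; origin at its underside
- tape: Bystander: roll of amber tape lying flat, 84 mm across, 22 mm tall, on the table left of the chest; origin at its underside
- whetstone: Bystander: grey whetstone 105 x 45 x 24 mm, on the table right of the chest; origin at its underside
- cup: Bystander: blue ceramic cup, 72 mm across, 65 mm tall, on the table right of the chest; origin at its underside
- weight: Bystander: small brass paperweight, 32 mm across, 38 mm tall, standing on the chest's ledge; origin at its underside
- eraser: Bystander: white eraser 24 x 52 x 16 mm, lying on the chest's ledge; origin at its underside

How it is judged:
By the outcome, as a careful person would: the job done as asked, in the order asked, and still so for the second after the job is handed in, with the robot touching nothing.
It also fails if it takes over 42 s, if anything falls off the work surface, if the arm or the gripper's body presses on something with over 40 N, if the wrist force passes 120 N, or if a joint passes its speed limit or range.

ROBOT

A 7-joint arm with a two-finger parallel gripper is mounted at the origin on the work surface. World frame = base frame: x ahead of the robot, y to its left, z up, the work surface at z = 0. Lengths are in m, angles in degrees, forces in N, time in s.
With the tool pointing down it reaches from about 0.425 to 0.875 m from the base axis. Payload 9.9 kg.
Tool frame: the origin (TCP) lies at the very end of the fingers, on their centre line; the grasp point (between the pads) lies 19 mm behind it; y points along the fingers, z is the direction in which the jaws open and shut, and the axes are right-handed (so a half turn about y gives the same grasp; the last joint's range is limited). The gripper opens to 85 mm and grips with 20 to 120 N. Pads are 22 mm wide; open, the fingers measure 114 mm over their backs; the gripper's body (76 mm by 85 mm) begins 54 mm behind the grasp point. The pads swing forward as they close: fully open they stand 13 mm farther back than shut.
Start: joints at [-4.801, 32.985, 1.427, 82.34, -0.859, 64.687, -3.237], TCP at [0.675, 0, 0.231] pointing down, gripper open.
Joint ranges: [-157.87, 157.87], [-19.46, 123.44], [-87.15, 90], [11.01, 140.99], [-62.26, 242.26], [9.8, 113.94], [-161.44, 161.44]. Speed limits (degrees/s): [127.2, 127.2, 172.46, 172.46, 180, 180, 180].

INTERFACE

Orientations are given as a 3x3 rotation matrix whose columns are the frame's x, y, z axes.
In Python, from station import get_obs, read_camera, hand_in gives the robot as it stands.
- The arm moves only by the tool move_arm, never from a script. Its argument "moves" is text: rows parted by semicolons, each of 7 numbers parted by spaces: the turn, a rotation vector about the tool's x, y, z in units of 6 degrees (1.0 is 6 degrees), then the shift along the tool's x, y, z in units of 40 mm (1.0 is 40 mm), then the opening, from 0 (shut) to 1 (fully open). In form: rx ry rz x y z grip; .... A call has exactly 5 rows; each row is the pose to reach, as a shift and turn from the pose measured when the call began, along the tool's axes at that moment; what a row does not reach only later rows make up. A row lasts 1/12 s, in which the tool goes at most 41.7 mm and 7.16 degrees, less where a joint would pass 70% of its speed; a pose out of reach is approached as far as the arm can. A call with a gripper value outside its range is refused whole. The fingers move at their own pace and stop on an object; "grip_force" is the grip in N (left out, the last holds). Time passes only in rows, so rows that repeat a pose let the fingers close, or fill a call up. It gives the time, the measured TCP pose, the force and the opening at its end, in the units of the state.
- get_obs(): the state, without advancing time (a new reading comes with each control period).
- read_camera(name): name is "scene" or "side" or "wrist"; returns a dict with "image" (400x640x3 uint8, red, green, blue), "mtx" (3x3 intrinsics, pixels), "camera_from_world" (4x4, takes a point from world to camera coordinates); the wrist camera has in their place "mount" (4x4, takes a point from camera to tool coordinates, whose origin is the TCP and whose axes are the tool frame's). Camera axes: x right, y down, z forward; pixel columns grow to the right and rows downward; lengths in m; the calibration is good to about 2 mm. The wrist camera is an equidistant fisheye: a pixel r from the principal point sees the ray r / f radians off the axis. A picture is of the moment at which its call begins: read the wrist's pose just before it. There is no depth.
- hand_in(): hands the job in, once; it reports no verdict.
The state is a dict: "t": time; "joints": joint angles; "joint_velocities": joint speeds; "joint_efforts": joint torques, N m; "tool_pos": TCP position; "ee_rot": TCP orientation; "force": force on the tool from outside, world axes, zero at the start; "wrist_torque": the same for the moment, N m; "opening": opening from 0.0 (shut) to 1.0 (fully open).
Only numpy, scipy, OpenCV 4.12 (cv2) and the standard library are available. Lean on these libraries where they do the work, as an engineer would, in place of code of your own. Each camera call takes 0.05 s, during which the arm holds its last target.

## Working session

There is one attempt and no reset: what is moved stays moved. The work goes in short steps, Python scripts to look and compute and a tool call to move; the robot and the scene stay as the last step left them, time stands still between calls to the robot, and variables do not carry over. Pictures are saved under pics/ and viewed, and the job is handed in when it is done.

Besides the shell and the picture viewer there is one more tool, called as name(argument=value, ...) on one line, values as JSON. move_arm: Moves the arm, as the interface text tells. Its arguments: {"type":"object","properties":{"moves":{"type":"string"},"grip_force":{"type":"number"}},"required":["moves"]}

```bash
ls; mkdir -p pics; python3 - <<'E'
from station import *
import cv2,numpy as np
o=get_obs()
print({k:np.round(v,3).tolist() for k,v in o.items()})
for n in("scene","side"):
    c=read_camera(n); cv2.imwrite(f"pics/{n}0.png",c["image"][:,:,::-1]); print(n,c["mtx"].round(1).tolist(),c["camera_from_world"].round(3).tolist())
E
```

```text
pics
{'t': 0.0, 'joints': [-4.801, 33.033, 1.424, 82.387, -0.861, 64.686, -3.239], 'joint_velocities': [0.017, -0.001, 0.105, 0.04, 0.069, 0.027, 0.031], 'joint_efforts': [0.001, -76.575, 2.252, -28.597, 0.015, 0.013, 0.0], 'tool_pos': [0.675, 0.0, 0.23], 'ee_rot': [[-0.0, -0.002, 1.0], [-1.0, -0.0, -0.0], [0.0, -1.0, -0.002]], 'force': [-0.762, -0.175, -0.596], 'wrist_torque': [-0.021, -0.016, 0.05], 'opening': 1.0}
scene [[429.9, 0.0, 319.5], [0.0, 429.9, 200.2], [0.0, 0.0, 1.0]] [[-0.174, 0.985, -0.011, 0.072], [0.773, 0.129, -0.621, -0.39], [-0.611, -0.117, -0.783, 1.336], [0.0, 0.0, 0.0, 1.0]]
side [[374.9, 0.0, 320.3], [0.0, 374.9, 197.3], [0.0, 0.0, 1.0]] [[0.806, -0.591, -0.016, -0.462], [-0.449, -0.595, -0.666, 0.341], [0.384, 0.545, -0.745, 0.791], [0.0, 0.0, 0.0, 1.0]]
```

View pics/scene0.png

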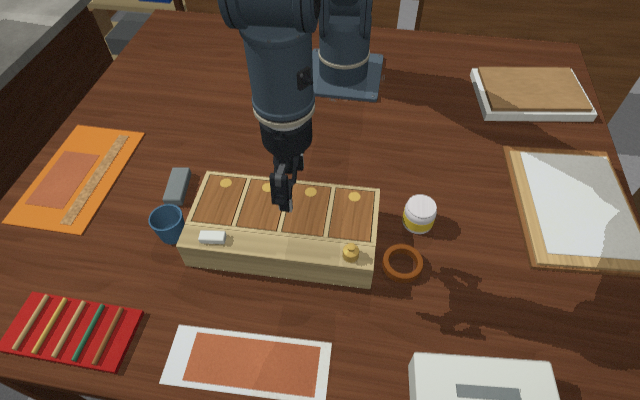

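View pics/side0.png

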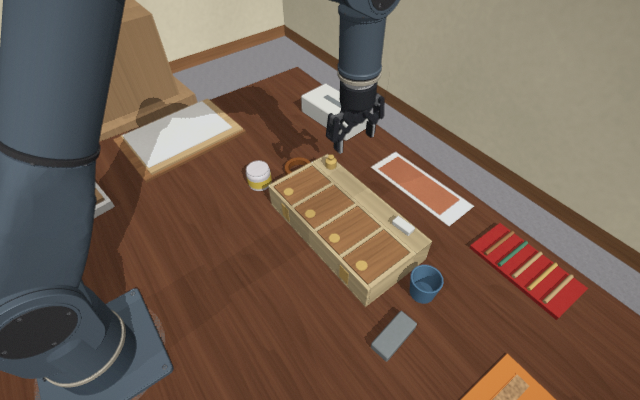

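The scene view shows plates d, c, b and a at about (226,183), (267,187), (311,192) and (355,197). In the side view they are at about (361,265), (334,238), (310,213) and (288,191). I'll refine these and cast rays onto z = 0.08.

```bash
cat > h.py <<'E'
from station import *
import cv2,numpy as np
def ray(c,px,z):
    T=c["camera_from_world"];R=T[:3,:3];t=T[:3,3]
    o=-R.T@t; d=R.T@np.linalg.inv(c["mtx"])@[px[0],px[1],1.]
    return o+d*(z-o[2])/d[2]
E
python3 - <<'E'
from h import *
G={"scene":dict(a=(355,197),b=(311,192),c=(267,187),d=(226,183)),"side":dict(a=(288,191),b=(310,213),c=(334,238),d=(361,265))}
for n in G:
    c=read_camera(n); im=c["image"]; hsv=cv2.cvtColor(im,cv2.COLOR_RGB2HSV)
    for k,(u,v) in G[n].items():
        w=hsv[v-9:v+10,u-11:u+12].astype(int)
        m=((w[...,2]>hsv[...,2][v-9:v+10,u-11:u+12].mean()*1.15)&(w[...,1]>110)).astype(np.uint8)
        N,L,S,C=cv2.connectedComponentsWithStats(m)
        i=max(range(1,N),key=lambda i:S[i,4]-3*np.hypot(*(C[i]-[11,9])))
        p=C[i]+[u-11,v-9]
        print(n,k,p.round(1),S[i].tolist(),hsv[v,u],ray(c,p,.08).round(4))
    x=im[150:290,150:470] if n=="scene" else im[140:310,240:460]
    cv2.imwrite(f"pics/{n}z.png",cv2.resize(x[:,:,::-1],None,fx=2.5,fy=2.5,interpolation=cv2.INTER_CUBIC))
E
```

```text
scene a [353.9 196.1] [5, 4, 11, 9, 83] [ 21 127 206] [0.5413 0.0985 0.08  ]
scene b [310.  191.5] [5, 5, 11, 8, 76] [ 21 128 193] [0.5443 0.0023 0.08  ]
scene c [262.6 188.4] [0, 2, 15, 17, 237] [ 21 127 203] [ 0.5527 -0.1025  0.08  ]
scene d [225.2 182.4] [5, 5, 11, 8, 73] [ 21 129 203] [ 0.5497 -0.1893  0.08  ]
side a [288.  191.1] [7, 6, 9, 7, 51] [ 21 123 204] [0.5429 0.1015 0.08  ]
side b [309.8 213.3] [6, 6, 10, 8, 61] [ 21 126 195] [0.5453 0.0045 0.08  ]
side c [334.1 237.6] [6, 5, 11, 8, 68] [ 21 123 205] [ 0.5486 -0.0916  0.08  ]
side d [361.2 264.9] [6, 5, 11, 9, 82] [ 21 121 208] [ 0.5514 -0.1875  0.08  ]
```

View pics/scenez.png

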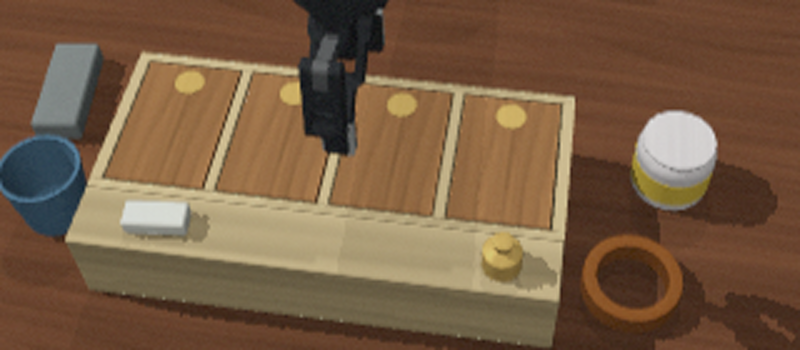

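View pics/sidez.png

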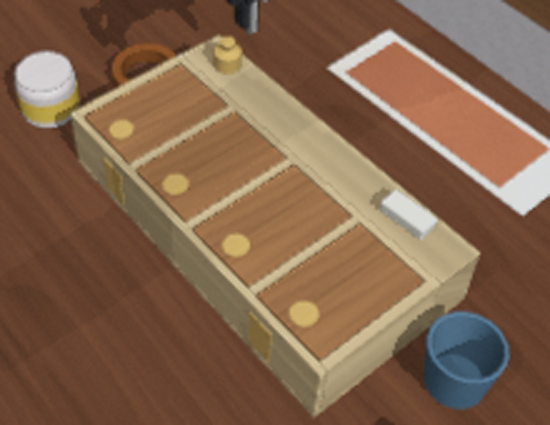

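Averaging both views gives a ≈ (0.542, 0.100), b ≈ (0.545, 0.0035), c ≈ (0.548, -0.0925) and d ≈ (0.5505, -0.1885), with chest yaw about 1.7°. The scene reading for c was contaminated by the gripper, so c uses the side view and the spacing. I'll shut the jaws, turn the tool 88° so its thin side runs along chest x, and go above plate a.

move_arm(moves="0 1.1 0 -0.5 0.3 -0.65 0; 0 2.2 0 -1 0.6 -1.3 0; 0 3.3 0 -1.5 0.9 -2 0; 0 4.4 0 -2 1.2 -2.7 0; 0 5.5 0 -2.5 1.5 -3.3 0", grip_force=20)

```text
t: 0.62
tool_pos: [0.5406, 0.1005, 0.1704]
ee_rot: [[-0.55, -0.002, 0.835], [-0.835, 0.0, -0.55], [0.001, -1.0, -0.001]]
force: [0.3, 0.2, 0.1]
opening: 0.297
```

move_arm(moves="0 1.1 0 0 0 0 0; 0 2.2 0 0 0 0 0; 0 3.3 0 0 0 0 0; 0 4.4 0 0 0 0 0; 0 5.5 0 0 0 0 0")

```text
t: 1.03
tool_pos: [0.5405, 0.1007, 0.1704]
ee_rot: [[-0.918, -0.002, 0.396], [-0.396, 0.0, -0.918], [0.001, -1.0, -0.001]]
force: [0.7, -0.0, -0.6]
opening: -0.002
```

```bash
cat >> h.py <<'E'
a=np.radians(1.7)
X=np.array([np.cos(a),np.sin(a),0]);Y=np.array([-np.sin(a),np.cos(a),0]);Z=np.array([0,0,1.])
P=dict(a=(.542,.1),b=(.545,.0035),c=(.548,-.0925),d=(.5505,-.1885))
from scipy.spatial.transform import Rotation as Ro
def go(p,tilt=0):
    "units to reach world p with tool x=-X y=-Z z=-Y"
    o=get_obs();R=np.array(o["ee_rot"]);t=np.array(o["tool_pos"])
    Rd=np.column_stack([-X,-Z,-Y])@Ro.from_rotvec([0,0,tilt]).as_matrix()
    r=np.degrees(Ro.from_matrix(R.T@Rd).as_rotvec())/6
    print("t",round(o["t"],2),"pos",t.round(4),"F",np.round(o["force"],2),"op",round(o["opening"],3),"turn",r.round(2),"shift",(R.T@(np.array(p)-t)/.04).round(3))
E
python3 -c "
from h import *
go((*P['a'],.1))"
```

```text
t 1.03 pos [0.5405 0.1007 0.1704] F [ 0.73 -0.04 -0.55] op -0.002 turn [0.   3.61 0.01] shift [-0.03   1.76   0.032]
```

move_arm(moves="0 1.1 0 0 0.5 0 0; 0 2.2 0 0 1 0 0; 0 3.3 0 0 1.5 0 0; 0 3.6 0 -0.03 1.8 0.03 0; 0 3.6 0 -0.03 1.9 0.03 0")

```text
t: 1.45
tool_pos: [0.5412, 0.1, 0.0926]
ee_rot: [[-0.999, -0.004, 0.031], [-0.031, -0.001, -1.0], [0.004, -1.0, 0.001]]
force: [-0.5, 0.1, -0.4]
opening: -0.001
```

```bash
python3 -c "
from h import *
c=read_camera('side');cv2.imwrite('pics/s1.png',cv2.resize(c['image'][100:310,220:460,::-1],None,fx=2.5,fy=2.5))
go((*P['a'],.08))"
```

```text
t 1.5 pos [0.5413 0.1    0.0929] F [-0.84  0.91 -0.73] op 0.0 turn [-0.01  0.04  0.04] shift [-0.018  0.322 -0.   ]
```

View pics/s1.png

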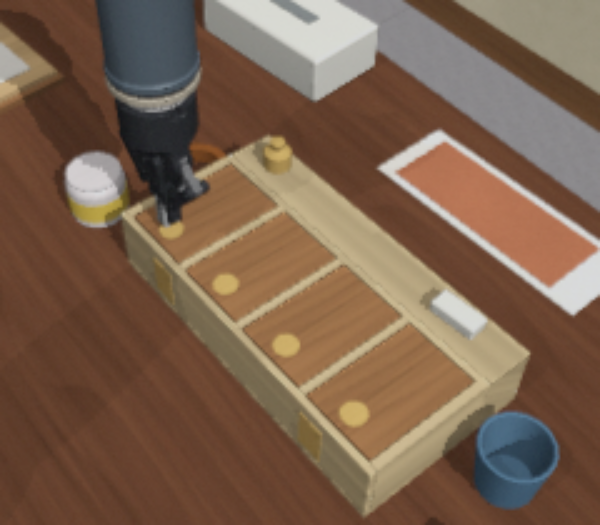

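The shut fingertips stand just above plate a, at crop pixel (170,222). Next I press slowly to about z = 0.077.

move_arm(moves="0 0 0 0 0.15 0 0; 0 0 0 0 0.25 0 0; 0 0 0 0 0.32 0 0; 0 0 0 0 0.36 0 0; 0 0 0 0 0.4 0 0")

```text
t: 1.92
tool_pos: [0.5416, 0.0999, 0.0791]
ee_rot: [[-0.999, -0.003, 0.034], [-0.034, 0.001, -0.999], [0.003, -1.0, -0.001]]
force: [-13.7, -0.3, 50.9]
opening: -0.005
```

Plate a is solid: 51 N at z = 0.079. I'll go up and over to b, and press more gently there.

move_arm(moves="0 0 0 0 -0.3 0 0; 0 0 0 0 -0.6 0.6 0; 0 0 0 0 -0.6 1.5 0; 0 0 0 0 -0.4 2.4 0; 0 0 0 0 -0.2 2.4 0")

```text
t: 2.33
tool_pos: [0.5456, -0.0045, 0.0885]
ee_rot: [[-1.0, 0.001, 0.026], [-0.026, -0.003, -1.0], [-0.001, -1.0, 0.003]]
force: [-0.1, -0.7, -0.7]
opening: -0.003
```

```bash
python3 -c "
from h import *
go((*P['b'],.08))"
```

```text
t 2.33 pos [ 0.5456 -0.0045  0.0885] F [-0.1  -0.68 -0.71] op -0.003 turn [-0.03 -0.04 -0.01] shift [ 0.01   0.212 -0.202]
```

move_arm(moves="0 0 0 0 0 -0.2 0; 0 0 0 0 0.06 -0.2 0; 0 0 0 0 0.12 -0.2 0; 0 0 0 0 0.18 -0.2 0; 0 0 0 0 0.22 -0.2 0")

```text
t: 2.75
tool_pos: [0.5455, 0.0048, 0.0795]
ee_rot: [[-1.0, 0.001, 0.028], [-0.028, -0.003, -1.0], [-0.001, -1.0, 0.003]]
force: [-1.5, 1.3, 3.3]
opening: 0.001
```

```bash
python3 -c "
from h import *
go((*P['b'],.08))"
```

```text
t 2.75 pos [0.5455 0.0048 0.0795] F [-1.5   1.3   3.27] op 0.001 turn [-0.03 -0.02 -0.01] shift [ 0.012 -0.011  0.032]
```

Contact is only light so far. I'll press about 2 mm further, slowly.

move_arm(moves="0 0 0 0 0.01 0 0; 0 0 0 0 0.02 0 0; 0 0 0 0 0.03 0 0; 0 0 0 0 0.04 0 0; 0 0 0 0 0.05 0 0")

```text
t: 3.17
tool_pos: [0.5454, 0.0053, 0.0776]
ee_rot: [[-1.0, 0.001, 0.028], [-0.028, -0.002, -1.0], [-0.001, -1.0, 0.002]]
force: [-1.6, 2.0, 2.9]
opening: -0.006
```

move_arm(moves="0 0 0 0 0.02 0 0; 0 0 0 0 0.04 0 0; 0 0 0 0 0.06 0 0; 0 0 0 0 0.08 0 0; 0 0 0 0 0.1 0 0")

```text
t: 3.58
tool_pos: [0.5454, 0.0053, 0.0735]
ee_rot: [[-1.0, 0.001, 0.028], [-0.028, -0.002, -1.0], [-0.001, -1.0, 0.002]]
force: [-0.5, 0.6, 3.0]
opening: -0.002
```

Lid b rocks: it has sunk 6 mm at a steady 3 N. I'll push on down, drifting slightly away from the robot.

move_arm(moves="0 0 0 0 0.08 0 0; 0 0 0 -0.02 0.16 0 0; 0 0 0 -0.05 0.24 -0.02 0; 0 0 0 -0.08 0.3 -0.04 0; 0 0 0 -0.1 0.36 -0.04 0")

```text
t: 4.0
tool_pos: [0.5496, 0.0066, 0.0587]
ee_rot: [[-1.0, 0.001, 0.028], [-0.028, -0.003, -1.0], [-0.001, -1.0, 0.003]]
force: [0.1, -1.5, 2.9]
opening: 0.003
```

```bash
python3 -c "
from h import *
for n in ('side','scene'):
  c=read_camera(n);x=c['image'][100:310,220:460] if n=='side' else c['image'][150:290,150:470]
  cv2.imwrite(f'pics/{n}2.png',cv2.resize(x[:,:,::-1],None,fx=2.5,fy=2.5))
p=np.append(P['b'],.055)+.009*X
go(p)"
```

```text
t 4.1 pos [0.5493 0.0069 0.0585] F [-0.97 -1.    0.29] op -0.003 turn [-0.02 -0.01 -0.  ] shift [-0.114  0.088  0.082]
```

View pics/side2.png

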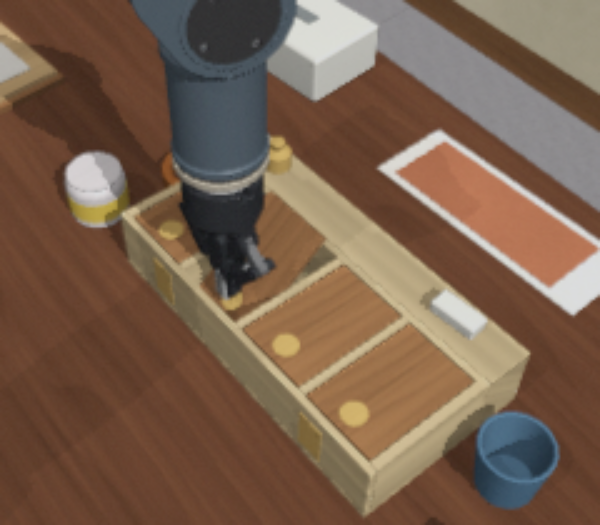

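View pics/scene2.png

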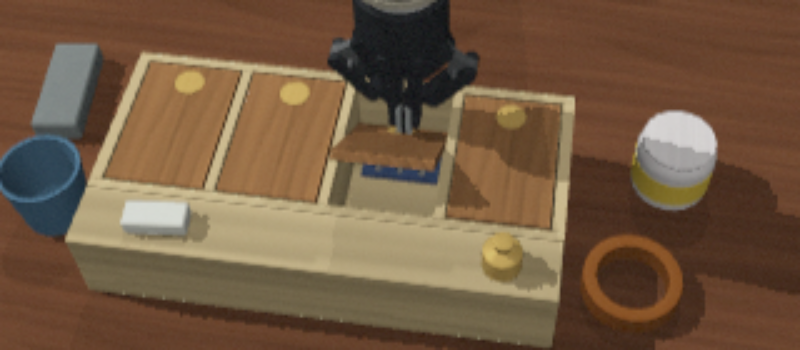

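Lid b (the scene crop's third from left) is partly open and the others are shut. The gripper is clear of everything, so I'll continue down.

move_arm(moves="0 0 0 -0.03 0.05 0 0; 0 0 0 -0.05 0.1 0.03 0; 0 0 0 -0.07 0.15 0.05 0; 0 0 0 -0.08 0.19 0.05 0; 0 0 0 -0.09 0.22 0.05 0")

```text
t: 4.52
tool_pos: [0.5526, 0.0051, 0.0505]
ee_rot: [[-1.0, -0.0, 0.028], [-0.028, -0.001, -1.0], [0.0, -1.0, 0.001]]
force: [-10.9, 1.4, 35.5]
opening: 0.002
```

The force jumped to 35 N, and z = 0.0505 matches the 0.95 rad stop geometry. I'll back straight up.

move_arm(moves="0 0 0 0 -0.15 0 0; 0 0 0 0.1 -0.5 0 0; 0 0 0 0.2 -1.2 0 0; 0 0 0 0.3 -2 0 0; 0 0 0 0.6 -2.8 0 0")

```text
t: 4.93
tool_pos: [0.529, 0.0043, 0.164]
ee_rot: [[-1.0, 0.0, 0.028], [-0.028, -0.002, -1.0], [-0.0, -1.0, 0.002]]
force: [0.5, -0.1, -0.7]
opening: -0.001
```

move_arm(moves="0 0 0 0.3 -0.5 0 0; 0 0 0 0.6 -1 0 0; 0 0 0 0.9 -1.5 0 0; 0 0 0 1 -2 0 0; 0 0 0 1 -2 0 0")

```text
t: 5.35
tool_pos: [0.4893, 0.0028, 0.2479]
ee_rot: [[-1.0, 0.005, 0.027], [-0.027, -0.001, -1.0], [-0.005, -1.0, 0.001]]
force: [0.8, 0.6, -0.2]
opening: 0.0
```

```bash
python3 -c "
from h import *
for n in ('side','scene'):
  c=read_camera(n);x=c['image'][100:310,220:460] if n=='side' else c['image'][150:290,150:470]
  cv2.imwrite(f'pics/{n}3.png',cv2.resize(x[:,:,::-1],None,fx=2.5,fy=2.5))
  # predicted pixels of far lid end for several angles, and corner heights
  o=np.append(P['b'],0)+.04*X
  for th in (.75,.85,.95):
    q=[]
    for s in (-.042,.042):
      w=o+Y*s+X*(.07*np.cos(th)-.0045*np.sin(th))+Z*(.0755+.07*np.sin(th)+.0045*np.cos(th))
      k=c['mtx']@(c['camera_from_world']@np.append(w,1))[:3];k=k[:2]/k[2]
      q.append(((k-([220,100] if n=='side' else [150,150]))*2.5).round(0).tolist())
    print(n,th,q)
go(P['b']+(.1,))"
```

```text
side 0.75 [[320.0, 236.0], [267.0, 189.0]]
side 0.85 [[316.0, 236.0], [263.0, 188.0]]
side 0.95 [[312.0, 236.0], [258.0, 188.0]]
scene 0.75 [[330.0, 147.0], [435.0, 158.0]]
scene 0.85 [[331.0, 138.0], [436.0, 149.0]]
scene 0.95 [[332.0, 129.0], [437.0, 140.0]]
t 5.45 pos [0.4892 0.0034 0.245 ] F [-0.15  0.28 -0.09] op -0.001 turn [-0.01 -0.02 -0.02] shift [-1.387  3.628  0.031]
```

View pics/side3.png

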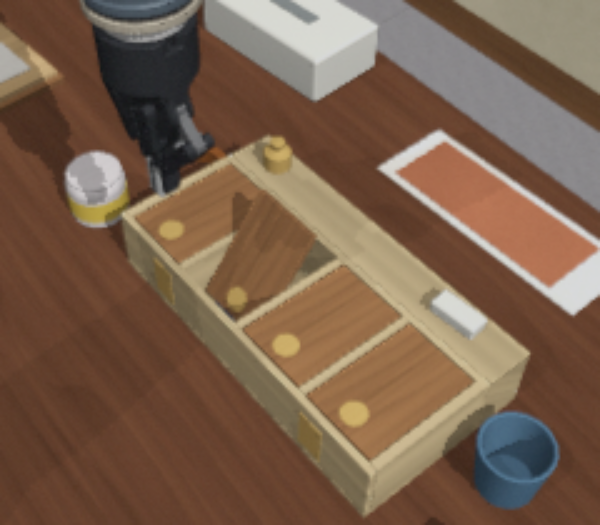

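View pics/scene3.png

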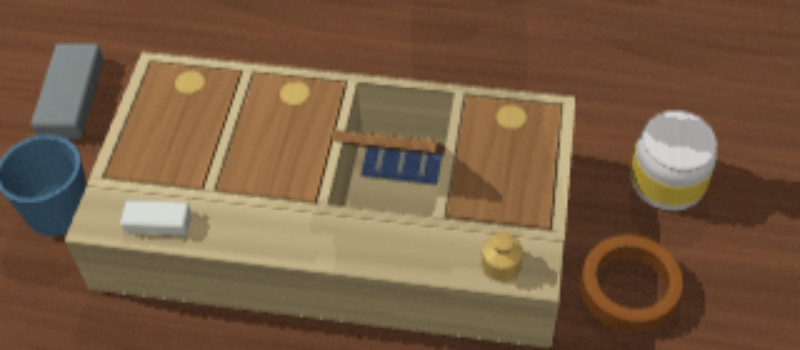

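The lid's raised edge runs from about (332,131) to (440,142) in the scene crop. That matches the 0.95 rad prediction of (332,129) to (437,140). The other lids are flush, the bystanders are in place and the arm is clear, so I'm handing in.

```bash
python3 -c "
from station import *
print(get_obs()['joint_velocities'],hand_in())"
```

```text
the job is handed in; nothing more can be done
[ 0.56597399  1.9728372  -0.68295178  1.02888341 -0.4491598  -0.6653212
  0.21314472] None
```

The lid that rocks is b, second from the left. It now stands fully open by itself, with the other three shut, and the job was handed in at about 5.5 s.

- **Search:** I pressed plate a first and it sat solid. Plate b sank steadily under about 3 N, so I did not press c or d.
- **Opening:** I pushed b down until the force jumped to 35 N at its stop, then withdrew clear to z ≈ 0.245 m.
- **Last checks:** In the scene picture the raised edge of b matches the predicted fully open angle (0.95 rad) within about 1 image pixel. Lids a, c and d look flush in both views. All six bystander objects look unmoved, and the force on the tool is about zero.
- **Blemishes:** The press on the solid plate a reached about 51 N, firmer than I meant. It was on the fingertips only, not the gripper's body. The arm was still drifting at up to 2°/s when I handed in, well clear of everything.

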